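# Sweep the steel offcuts off the welding platen into the scrap tray

## Task

Clear the welding platen: sweep the three bare-steel offcuts lying on it (a flat-bar end, a round slug and a square-tube end) over its edge into the red scrap tray tucked under one side. They are hot and burred, so push them gently along the plate with the shut fingertips; do not pinch them, press down on them or pick them up. Leave the bracket, the magnet, the blue coupons, the tools and the spray can where they are, and end clear of everything.

Things in the scene. Friction and masses are not known exactly. Their poses are not given: they have to be found in the camera images.
- platen: welding platen, fixed: a dark steel plate with a grid of 16 mm holes on a green frame. Plate 300 (x) by 320 (y) by 20 mm thick; its flat top has no raised edge and lies 70 mm above the bench. Origin: centre of its underside, at bench level; z up. The two trays stand along its +y and -y edges; which is which changes
- scrap_tray: red open scrap tray, fixed, a few rusty scraps (under 10 mm high) stuck to its floor: 280 (x) by 140 (y) mm outside, walls 3 mm thick, 40 mm high. Axes parallel to the platen's; centre 217 mm from the platen's centre, to platen +y or -y. Its near wall stands 13 mm in beneath the platen's edge, so what is pushed over that edge drops in. Origin: centre of its underside, at bench level
- parts_tray: blue tray for finished parts, of the same shape, on the opposite side of the platen; two blue coupons lie in it. Not for scrap. Origin: centre of its underside at bench level
- bar_end_c (a point): loose offcut of bare bright flat bar, 40 (x) by 25 (y) by 12 mm high, about 90 g, lying flat on the platen at any yaw; this point is its centre, 6 mm above the platen's top
- slug_c (a point): loose offcut of bare bright steel, a round slug (disc) 30 mm in diameter and 14 mm high, about 75 g, lying flat on the platen; this point is its centre, 7 mm above the platen's top
- tube_end_c (a point): loose offcut of bare bright square tube, 30 by 30 mm outside and 30 mm long, about 80 g, lying on its side on the platen with its bore along x, at any yaw; this point is its centre, 15 mm above the platen's top
- bracket: dark rust-brown welded bracket, loose, to be left alone: base 60 (x) by 70 (y) by 8 mm with an upright plate along y, 44 mm high overall. It stands near the centre of the platen; the offcuts lie 80 to 96 mm to either side of the platen's middle line (platen x = 0), at least 10 mm clear of it. Origin: centre of its underside
- magnet: yellow arrow-shaped welding magnet, loose, to be left alone: about 62 (x) by 51 (y) by 16 mm high, on the platen's middle line (platen x about 0), beside the bracket. Origin: on its underside, within 5 mm of its middle
- coupon: blue drilled steel coupon (a finished part), loose, to be left alone: 60 (x) by 40 (y) by 10 mm, on the platen's middle line on the other side of the bracket. Origin: centre of its underside
- coupon_b: blue drilled coupon, 60 by 40 by 10 mm, lying in the parts tray, to be left alone. Origin: centre of its underside
- coupon_c: another blue drilled coupon, 60 by 40 by 10 mm, lying in the parts tray, to be left alone. Origin: centre of its underside
- wire_brush: wire brush lying on the bench beyond the platen: 240 mm long (x), 44 mm wide, 28 mm high. To be left alone. Origin: under the middle of its bristles, 50 mm from the middle of its length
- chipping_hammer: chipping hammer lying on the bench beyond the platen: about 260 mm long (x), its head 130 mm wide (y), 26 mm high. To be left alone. Origin: on its underside, near the middle of its length
- spray_can: green spray can standing on the bench beyond the platen: 64 mm in diameter, 170 mm high. To be left alone. Origin: centre of its underside

How it is judged:
At the end, for the whole second after the job is handed in: all three offcuts lie at rest inside the red scrap tray (centres within its walls and below 50 mm), and the bracket, magnet, coupons, brush, hammer and can are each within 15 mm of where they began (x of bar_end_c in the frame of scrap_tray between -0.136 and 0.136 m and y of bar_end_c in the frame of scrap_tray between -0.066 and 0.066 m and z of each of bar_end_c, slug_c, tube_end_c in the frame of scrap_tray below 0.05 m and linear speed of each of bar_end, slug, tube_end below 0.05 m/s and x of slug_c in the frame of scrap_tray between -0.136 and 0.136 m and y of slug_c in the frame of scrap_tray between -0.066 and 0.066 m and x of tube_end_c in the frame of scrap_tray between -0.136 and 0.136 m and y of tube_end_c in the frame of scrap_tray between -0.066 and 0.066 m and distance of each of bracket, magnet, coupon, coupon_b, coupon_c, wire_brush, chipping_hammer, spray_can from where it was at the start of the episode below 0.015 m); the robot touches nothing.
It fails at once if an offcut is lifted off the platen (its centre more than 32 mm above the platen's top) (height (world z) of any of bar_end_c, slug_c, tube_end_c above 0.102 m).
It fails at once if an offcut is pinched or pressed hard (more than 15 N between it and the fingers) (contact force between the fingers and bar_end above 15 N or contact force between the fingers and slug above 15 N or contact force between the fingers and tube_end above 15 N).
It fails at once if the bracket, magnet, a coupon, a tool or the can is shifted by more than 15 mm (distance of any of bracket, magnet, coupon, coupon_b, coupon_c, wire_brush, chipping_hammer, spray_can from where it was at the start of the episode above 0.015 m).
It also fails if it takes over 64 s, if anything falls off the work surface, if the arm or the gripper's body presses on something with over 40 N, if the wrist force passes 120 N, or if a joint passes its speed limit or range.

## Robot

A 7-joint arm with a two-finger parallel gripper is mounted at the origin on the work surface. World frame = base frame: x ahead of the robot, y to its left, z up, the work surface at z = 0. Lengths are in m, angles in rad, forces in N, time in s.
With the tool pointing down it reaches from about 0.4 to 0.85 m from the base axis. Payload 10.4 kg.
Tool frame: the origin (TCP) lies at the very end of the fingers, on their centre line; the grasp point (between the pads) lies 19 mm behind it (grip_point_offset is the distance from the TCP to the grasp point, in m); z points along the fingers, y is the line along which they close (so a half turn about z gives the same grasp; the last joint's range is limited). The gripper opens to 85 mm and grips with 20 to 120 N. Pads are 22 mm wide; open, the fingers measure 114 mm over their backs; the gripper's body (76 mm by 85 mm) begins 54 mm behind the grasp point. The pads swing forward as they close: fully open they stand 13 mm farther back than shut.
Start: joints at [-1.25, 0.332, -0.065, 1.46, 0.022, 1.35, -0.088], TCP at [0.211, 0.588, 0.231] pointing down, gripper open.
Joint ranges: [-2.6, 2.6], [-0.5, 2.12], [-1.47, 1.34], [0.16, 2.42], [-1.27, 4.41], [0.06, 2.06], [-2.6, 2.6]. Speed limits (rad/s): [2.22, 2.22, 2.79, 2.79, 3.14, 3.14, 3.14].

## Interface

Orientations are given as a unit quaternion [x, y, z, w].
In Python, from workcell import get_obs, snapshot, camera_model, close_job, grip_point_offset gives the robot as it stands.
- The arm moves only by the tool move_arm, never from a script. Its argument "plan" is a list of rows, each a list of 4 numbers: the shift along the tool's x, y, z in cm, then the turn about the tool's z in degrees. In form: [[tx, ty, tz, spin], ...]. A call has 1 to 20 rows; each row shifts and turns the commanded pose from where the row before left it, along the tool's axes as they then stand; what a row does not reach is not made up. A row lasts 1/10 s, in which the tool goes at most 50 mm and 8.59 degrees, less where a joint would pass 70% of its speed; a pose out of reach is approached as far as the arm can. A call is refused whole if a number of a shift passes 5 or a number of a turn 8.59, either way. A call with a gripper value outside its range is refused whole. "fingers" is the finger opening in cm, from 0 to 8.54, set as the call begins (left out, the last holds). The fingers move at their own pace and stop on an object; "grip_force" is the grip in N (left out, the last holds). Time passes only in rows, so rows that do not move let the fingers close. It gives the time, the measured TCP pose, the force, the opening and the grip force at its end, in the units of the state.
- get_obs(): the state, without advancing time (a new reading comes with each control period).
- snapshot(name): name is "scene" or "top" or "wrist"; returns (picture, depth): 384x512x3 uint8, blue, green, red; 384x512 float32, m along the optical axis (not along the pixel's ray), 0 where there is no reading.
- camera_model(name): a dict with "fx", "fy", "cx", "cy" (pixels), "xyz" and "attitude" of the camera in the world. Camera axes: x right, y up, looking along -z (the intrinsics and any distortion apply to the point x, -y, -z); pixel columns grow to the right and rows downward; lengths in m; the calibration is good to about 2 mm. A picture is of the moment at which its call begins: read the wrist's pose just before it. camera_model takes no time and is no camera call; for the wrist camera it gives the pose at the moment of the call.
- close_job(): hands the job in; it is judged then, once.
The state is a dict: "time": time; "joint_positions": joint angles; "qvel": joint speeds; "tau": joint torques, N m; "position": TCP position; "tool_rot": TCP orientation; "force": force on the tool from outside, world axes, zero at the start; "wrist_torque": the same for the moment, N m; "finger_gap": finger opening in m; "grasp_force": force on a finger pad.
Only numpy, scipy, OpenCV 4.12 (cv2) and the standard library are available. Lean on these libraries where they do the work, as an engineer would, in place of code of your own. Each camera call takes 0.05 s, during which the arm holds its last target. There are 200 camera calls.

## Working session

There is one attempt and no reset: what is moved stays moved. The work goes in short steps, Python scripts to look and compute and a tool call to move; the robot and the scene stay as the last step left them, time stands still between calls to the robot, and variables do not carry over. Pictures are saved under pics/ and viewed, at most 10 in all, crops included, and the job is handed in when it is done.

Besides the shell and the picture viewer there is one more tool, called after "Emit:" as a command line: name --pt "numbers of a row" for each row, then --argument value for the rest. move_arm: Moves the arm, as the interface text tells. Its arguments: {"type":"object","properties":{"plan":{"type":"array"},"fingers":{"type":"number"},"grip_force":{"type":"number"}},"required":["plan"]}

```bash
mkdir -p pics; ls
python3 - <<'E'
from workcell import *
import cv2,numpy as np
p,d=snapshot("top"); cv2.imwrite("pics/top.png",p); np.save("top_d.npy",d)
print(get_obs()); print(camera_model("top")); print(grip_point_offset)
E
```

```text
pics
{'time': 0.05, 'joint_positions': array([-1.24956767,  0.33287923, -0.06468343,  1.4609354 ,  0.02160995,
        1.34990517, -0.08847999]), 'qvel': array([-0.00172493, -0.00025032, -0.00032408, -0.00171376, -0.00090223,
        0.00015789,  0.00099917]), 'tau': array([ 1.31389759e-03, -6.27360535e+01,  4.91412159e-02, -3.92852175e+01,
        1.63198973e-02,  7.16375245e-03,  6.27440841e-05]), 'position': array([0.21057517, 0.58806031, 0.23051413]), 'tool_rot': array([ 1.71055231e-01,  9.85261181e-01, -7.10993689e-04, -8.20986853e-05]), 'force': array([-0.21916565,  0.06229084, -0.01278397]), 'wrist_torque': array([ 0.02465177, -0.01556881, -0.02608336]), 'grasp_force': 0.0, 'finger_gap': 0.08551867592360864}
{'fx': 377.15438398757425, 'fy': 377.15438398757425, 'cx': 253.1397535469374, 'cy': 190.04932414852942, 'xyz': array([0.49520018, 0.03284054, 0.86386844]), 'attitude': array([ 0.0453643 , -0.07428857, -0.70368892,  0.70515615])}
0.0187
```

View pics/top.png

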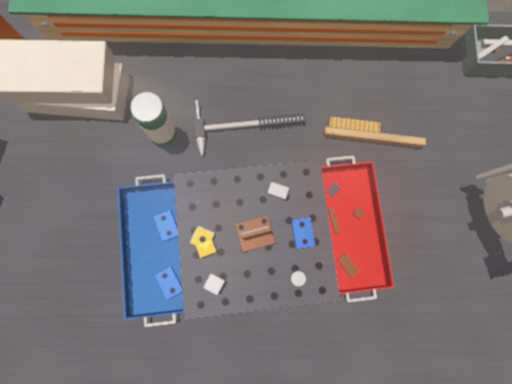

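The top view shows the red tray right of the platen and the blue tray to its left. The offcuts are near (278,190), (214,284) and (298,279). I'll enlarge that area and deproject.

```bash
cat > h.py <<'E'
import numpy as np
from scipy.spatial.transform import Rotation as R
from workcell import camera_model
def w(c,u,v,z):
    r=R.from_quat(c["attitude"]).apply([(u-c["cx"])/c["fx"],-(v-c["cy"])/c["fy"],-1])
    return c["xyz"]+r*(z-c["xyz"][2])/r[2]
E
python3 - <<'E'
import cv2,numpy as np
from h import *
p=cv2.imread("pics/top.png"); cv2.imwrite("pics/c1.png",cv2.resize(p[150:330,110:400],None,fx=2.75,fy=2.75,interpolation=cv2.INTER_CUBIC))
c=camera_model("top")
for n,u,v,z in [("bar",278,190,.082),("tube",214,284,.1),("slug",298,279,.084),("p1",174,169,.07),("p2",323,160,.07),("p3",341,301,.07),("p4",183,318,.07)]: print(n,w(c,u,v,z).round(4))
# bright white blobs
m=((p.min(2)>150)*255).astype(np.uint8); 
n,l,s,ce=cv2.connectedComponentsWithStats(m)
for a,b in zip(s,ce):
  if a[4]>40 and 180<b[0]<335 and 160<b[1]<315:print(a,b)
E
```

```text
bar [ 0.6295 -0.0519  0.082 ]
tube [0.4383 0.0786 0.1   ]
slug [ 0.4462 -0.0901  0.084 ]
p1 [0.6758 0.1695 0.07  ]
p2 [ 0.6986 -0.1527  0.07  ]
p3 [ 0.401  -0.1801  0.07  ]
p4 [0.37   0.1413 0.07  ]
[     0      0    512    384 187845] [261.59615108 195.66123666]
[267 182  22  17 247] [277.85020243 189.79352227]
[242 226  26   8  44] [254.38636364 229.75      ]
[291 271  15  16 190] [297.94210526 278.36842105]
[203 273  21  22 287] [213.21254355 283.76655052]
```

View pics/c1.png

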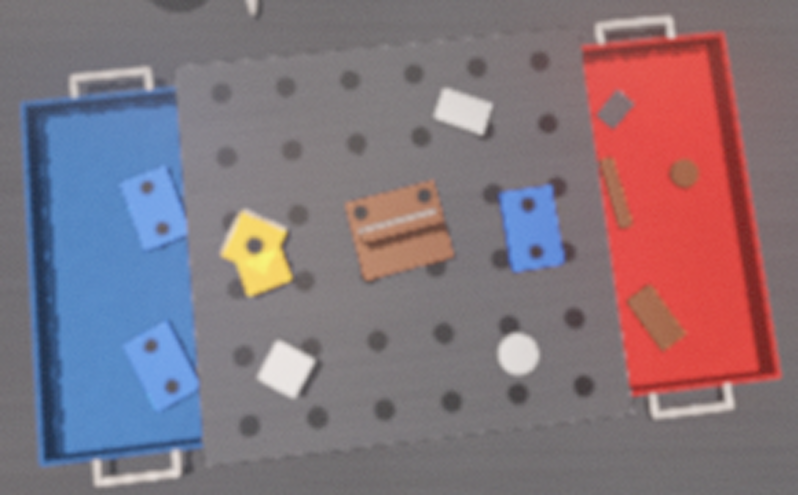

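Crop: bar at (464,110), slug at (518,354), tube at (287,368); the red tray is on the −y side. In platen axes (yaw ≈ 5°), the push direction is about (.087, −.996). I'll turn the tool so its x axis lies along the push, shut the fingers and move above the start of the slug push.

Emit:
move_arm --pt "0 0 0 8.16" --pt "0 0 0 8.16" --pt "0 0 0 8.16" --pt "0 0 0 8.16" --pt "0 0 0 8.16" --pt "0 0 0 8.16" --pt "0 0 0 8.16" --pt "0 0 0 8.16" --fingers 0

```text
time: 0.85
position: [0.2105, 0.5881, 0.2307]
tool_rot: [0.678, 0.735, -0.001, 0.0]
force: [0.4, -0.6, 0.5]
finger_gap: 0.0002
grasp_force: 0.0
```

Emit:
move_arm --pt "0 4.4 0 0" --pt "0 4.4 0 0" --pt "0 4.4 0 0" --pt "0 4.4 0 0" --pt "-4 0 0 0" --pt "-4 0 0 0" --pt "-4 0 0 0" --pt "-4 0 0 0" --pt "-4 0 0 0" --pt "-4 0 0 0" --pt "-4 0 0 0" --pt "-4 0 0 0" --pt "-4 0 0 0" --pt "-4 0 0 0" --pt "-4 0 0 0" --pt "-4 0 0 0" --pt "-4 0 0 0" --pt "-4 0 0 0" --pt "-4 0 0 0" --pt "0 0 0 0"

```text
time: 2.85
position: [0.4384, 0.001, 0.2313]
tool_rot: [0.678, 0.735, -0.0, 0.0]
force: [-0.1, 0.2, 0.2]
finger_gap: -0.0001
grasp_force: 0.0
```

```bash
cat > st.py <<'E'
from workcell import *
from h import *
def st(targets):
    o=get_obs(); r=R.from_quat(o["tool_rot"])
    print(o["time"],o["position"].round(4),r.as_matrix()[:,1].round(4),"gap",o["finger_gap"],o["joint_positions"].round(2))
    for n,t in targets.items(): print(n,(100*r.inv().apply(np.array(t)-o["position"])).round(2))
E
python3 - <<'E'
from st import *
import cv2
p,d=snapshot("wrist"); cv2.imwrite("pics/w1.png",p)
st({"slugstart":(.4429,-.0522,.075)}); print(camera_model("wrist"))
E
```

```text
2.9 [0.4383 0.004  0.2312] [ 9.966e-01  8.290e-02 -2.000e-04] gap -0.00013511027198207355 [-0.69 -0.13  0.54  1.95  0.07  1.31 -0.09]
slugstart [-5.640e+00 -1.000e-02  1.561e+01]
{'fx': 327.3945261791856, 'fy': 327.3945261791856, 'cx': 261.49025416350463, 'cy': 190.9034966552141, 'xyz': array([0.43089995, 0.08823832, 0.37467465]), 'attitude': array([-0.16620989, -0.00694976,  0.04120084,  0.98520478])}
```

View pics/w1.png

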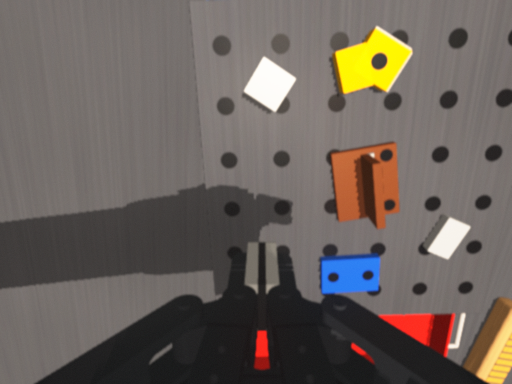

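Wrist view: tube at (270,84), bar at (448,238), slug hidden behind the fingers at about (262,275). I'll cross-check the positions.

Run:
```python
from st import *
c=camera_model("wrist")
for n,u,v,z in [("bar",448,238,.082),("tube",270,84,.1),("edgeL",204,180,.07)]: print(n,w(c,u,v,z).round(4))
st({"a":(.4429,-.0522,.075)})
```

```text
bar [ 0.6287 -0.047   0.082 ]
tube [0.4381 0.0837 0.1   ]
edgeL [ 0.383  -0.0107  0.07  ]
2.9 [0.4383 0.004  0.2312] [ 9.966e-01  8.290e-02 -2.000e-04] gap -0.00013511027198207355 [-0.69 -0.13  0.54  1.95  0.07  1.31 -0.09]
a [-5.640e+00 -1.000e-02  1.561e+01]
```

Emit:
move_arm --pt "-2.8 0 4 0" --pt "-2.8 0 4 0" --pt "0 0 4 0" --pt "0 0 2.6 0" --pt "0 0 0.5 0" --pt "0 0 0.5 0" --pt "0 0 0 0"

```text
time: 3.6
position: [0.4439, -0.049, 0.0758]
tool_rot: [0.675, 0.738, 0.0, 0.0]
force: [0.1, 0.3, 0.7]
finger_gap: -0.0001
grasp_force: 0.0
```

Emit:
move_arm --pt "-0.3 0 0 0" --pt "-0.3 0 0 0" --pt "-0.3 0 0 0" --pt "-0.3 0 0 0" --pt "-0.3 0 0 0" --pt "-0.3 0 0 0" --pt "-0.3 0 0 0" --pt "-0.3 0 0 0" --pt "-0.4 0 0 0" --pt "-0.4 0 0 0" --pt "-0.4 0 0 0" --pt "-0.4 0 0 0" --pt "-0.4 0 0 0" --pt "-0.4 0 0 0" --pt "-0.4 0 0 0" --pt "-0.4 0 0 0" --pt "-0.4 0 0 0" --pt "-0.4 0 0 0" --pt "-0.4 0 0 0" --pt "-0.4 0 0 0"

```text
time: 5.6
position: [0.4497, -0.1217, 0.0753]
tool_rot: [0.675, 0.737, 0.0, -0.0]
force: [-0.4, 1.6, 0.7]
finger_gap: -0.0002
grasp_force: 0.4
```

Run:
```python
from st import *
import cv2
p,d=snapshot("top"); cv2.imwrite("pics/c2.png",cv2.resize(p[150:330,110:400],None,fx=2.75,fy=2.75,interpolation=cv2.INTER_CUBIC))
st({})
```

```text
5.65 [ 0.4497 -0.1223  0.0753] [9.962e-01 8.690e-02 1.000e-04] gap -4.5180787567710156e-05 [-0.5   0.16  0.72  2.08 -0.13  0.95  0.38]
```

View pics/c2.png

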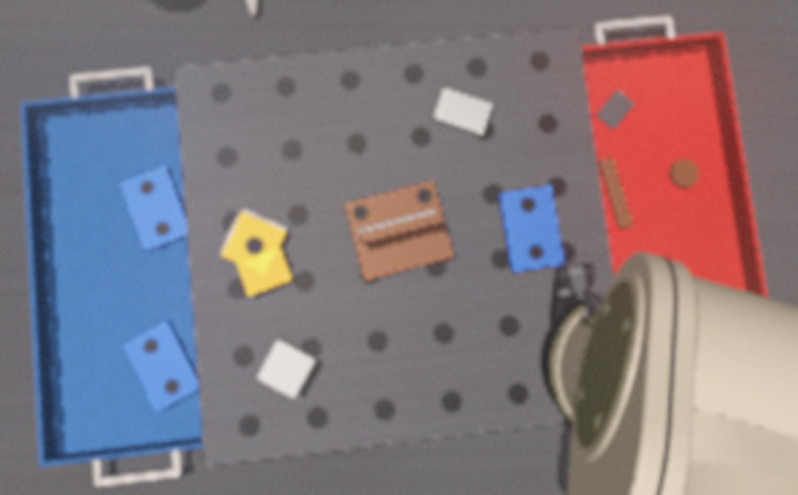

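The slug is hidden under the arm but no longer at its start spot, and the force is a steady 1.6 N. I'll push on over the edge.

Emit:
move_arm --pt "-0.4 0 0 0" --pt "-0.4 0 0 0" --pt "-0.4 0 0 0" --pt "-0.4 0 0 0" --pt "-0.4 0 0 0" --pt "-0.4 0 0 0" --pt "-0.4 0 0 0" --pt "-0.4 0 0 0" --pt "-0.4 0 0 0" --pt "-0.4 0 0 0" --pt "-0.4 0 0 0" --pt "-0.4 0 0 0" --pt "-0.4 0 0 0" --pt "-0.4 0 0 0" --pt "-0.4 0 0 0" --pt "0 0 0 0" --pt "0 0 0 0"

```text
time: 7.35
position: [0.4549, -0.1811, 0.0752]
tool_rot: [0.676, 0.737, 0.0, -0.0]
force: [0.5, 0.7, 1.0]
finger_gap: -0.0001
grasp_force: 0.0
```

Emit:
move_arm --pt "0 0 -2 0" --pt "0 0 -4 0" --pt "0 0 -4 0" --pt "4 0 0 0" --pt "4 0 0 0" --pt "4 0 0 0" --pt "4 0 0 0" --pt "4 0 0 0" --pt "4 0 0 0" --pt "4 0 0 0" --pt "4 0 0 0" --pt "0 0 0 0" --pt "0 0 0 0"

```text
time: 8.65
position: [0.4267, 0.1381, 0.1752]
tool_rot: [0.675, 0.738, -0.0, 0.0]
force: [0.6, -0.2, 0.1]
finger_gap: -0.0001
grasp_force: 0.0
```

Run:
```python
from st import *
import cv2
p,d=snapshot("top"); cv2.imwrite("pics/c3.png",cv2.resize(p[150:330,110:400],None,fx=2.75,fy=2.75,interpolation=cv2.INTER_CUBIC))
p,d=snapshot("wrist"); cv2.imwrite("pics/w2.png",p); print(camera_model("wrist"))
c=np.array([.4383,.0786,.075]); d=np.array([.087,-.996,0])
st({"tube_start":c-.043*d})
```

```text
{'fx': 327.3945261791856, 'fy': 327.3945261791856, 'cx': 261.49025416350463, 'cy': 190.9034966552141, 'xyz': array([0.41932268, 0.22095894, 0.31871158]), 'attitude': array([-0.16650281, -0.00728416,  0.0428686 ,  0.98508174])}
8.75 [0.4271 0.1366 0.1753] [ 9.963e-01  8.630e-02 -1.000e-04] gap -0.0001725076453139553 [-0.81 -0.04  0.39  2.    0.02  1.18 -0.34]
tube_start [-1.58  0.62 10.03]
```

View pics/c3.png

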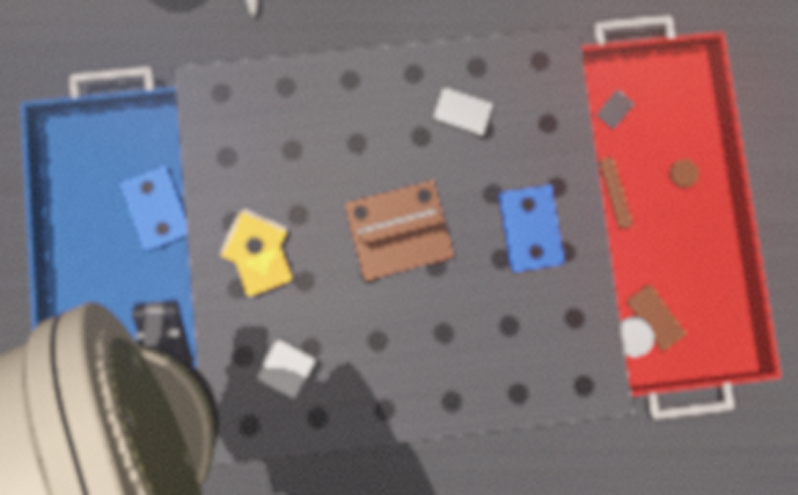

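View pics/w2.png

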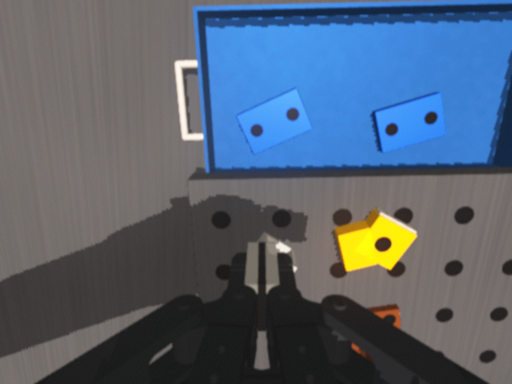

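The slug is in the red tray at (636,338) in the top crop, and everything else is unmoved. The tube is at (287,368). Next I'll go down behind the tube.

Emit:
move_arm --pt "-1.2 0.6 0 0" --pt "0 0 4 0" --pt "0 0 4 0" --pt "0 0 1.5 0" --pt "0 0 0.5 0" --pt "0 0 0 0" --pt "-0.3 0 0 0" --pt "-0.3 0 0 0" --pt "-0.3 0 0 0" --pt "-0.3 0 0 0" --pt "-0.3 0 0 0" --pt "-0.3 0 0 0" --pt "-0.3 0 0 0" --pt "-0.3 0 0 0" --pt "-0.4 0 0 0" --pt "-0.4 0 0 0" --pt "-0.4 0 0 0" --pt "-0.4 0 0 0" --pt "-0.4 0 0 0" --pt "-0.4 0 0 0"

```text
time: 10.75
position: [0.4382, 0.078, 0.0753]
tool_rot: [0.675, 0.737, 0.0, -0.0]
force: [-0.0, 0.6, 0.8]
finger_gap: 0.0001
grasp_force: 0.5
```

Emit:
move_arm --pt "-0.4 0 0 0" --pt "-0.4 0 0 0" --pt "-0.4 0 0 0" --pt "-0.4 0 0 0" --pt "-0.4 0 0 0" --pt "-0.4 0 0 0" --pt "-0.4 0 0 0" --pt "-0.4 0 0 0" --pt "-0.4 0 0 0" --pt "-0.4 0 0 0"

```text
time: 11.75
position: [0.4417, 0.0382, 0.0753]
tool_rot: [0.675, 0.737, 0.0, -0.0]
force: [-1.0, 0.9, 0.1]
finger_gap: -0.0001
grasp_force: 0.4
```

Run:
```python
from st import *
import cv2
a,_=snapshot("top");b,_=snapshot("scene");e,_=snapshot("wrist")
a=cv2.resize(a[150:330,110:400],(400,250))
cv2.imwrite("pics/m1.png",np.vstack([np.hstack([a,cv2.resize(e,(400,250))]),np.hstack([cv2.resize(b,(450,340)),np.zeros((340,350,3),np.uint8)])]))
st({})
```

```text
11.9 [0.4417 0.0382 0.0753] [0.9962 0.087  0.    ] gap -0.00026634389258047415 [-0.67  0.09  0.5   2.12 -0.05  0.94 -0.05]
```

View pics/m1.png

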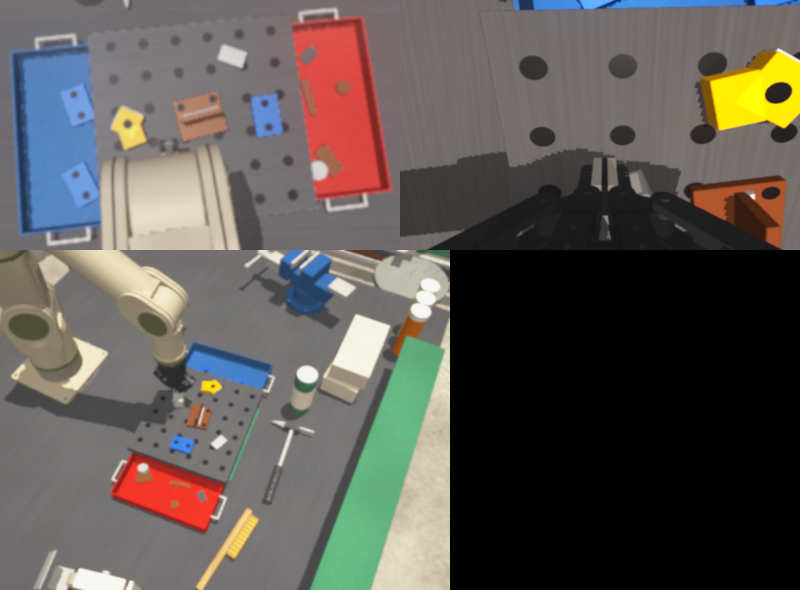

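In the scene view the tube (180,400) is ahead of the fingers. The wrist view shows its edge at (640,185), so it may be off to +x. I'll take a closer scene crop.

Run:
```python
from st import *
import cv2
b,d=snapshot("scene");c=camera_model("scene")
o=get_obs()["position"]
k=R.from_quat(c["attitude"]).inv().apply(o-c["xyz"]);u,v=c["cx"]-c["fx"]*k[0]/k[2],c["cy"]+c["fy"]*k[1]/k[2];print("tip px",u,v)
x0,y0=int(u)-50,int(v)-40;print(x0,y0)
cv2.imwrite("pics/s1.png",cv2.resize(b[y0:y0+75,x0:x0+100],None,fx=8,fy=8,interpolation=cv2.INTER_CUBIC))
```

```text
tip px 201.54183807589146 162.4861815753672
151 122
```

View pics/s1.png

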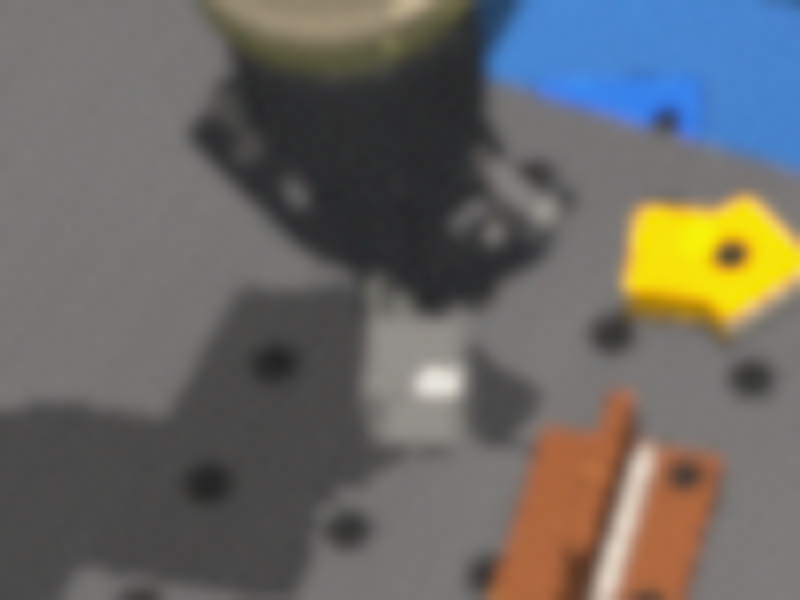

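The tube is at crop (365–465, 315–445), with its top face centred near (418,362), seemingly still on the fingers. I'll deproject that point.

Run:
```python
from st import *
c=camera_model("scene")
for q in [(365,320),(465,320),(370,400),(465,400),(418,362)]:
    t=w(c,151+q[0]/8,122+q[1]/8,.1); print(q,t.round(4)); st({"t":t})
```

```text
(365, 320) [0.4407 0.0206 0.1   ]
11.95 [0.4417 0.0385 0.0753] [9.962e-01 8.740e-02 1.000e-04] gap 4.6767684388944965e-05 [-0.67  0.09  0.5   2.12 -0.05  0.94 -0.05]
t [-1.77 -0.26 -2.47]
(465, 320) [0.4696 0.0352 0.1   ]
11.95 [0.4417 0.0385 0.0753] [9.962e-01 8.740e-02 1.000e-04] gap 4.6767684388944965e-05 [-0.67  0.09  0.5   2.12 -0.05  0.94 -0.05]
t [-0.57  2.75 -2.47]
(370, 400) [ 0.458  -0.0053  0.1   ]
11.95 [0.4417 0.0385 0.0753] [9.962e-01 8.740e-02 1.000e-04] gap 4.6767684388944965e-05 [-0.67  0.09  0.5   2.12 -0.05  0.94 -0.05]
t [-4.5   1.24 -2.47]
(465, 400) [0.4851 0.0083 0.1   ]
11.95 [0.4417 0.0385 0.0753] [9.962e-01 8.740e-02 1.000e-04] gap 4.6767684388944965e-05 [-0.67  0.09  0.5   2.12 -0.05  0.94 -0.05]
t [-3.38  4.06 -2.47]
(418, 362) [0.4643 0.0142 0.1   ]
11.95 [0.4417 0.0385 0.0753] [9.962e-01 8.740e-02 1.000e-04] gap 4.6767684388944965e-05 [-0.67  0.09  0.5   2.12 -0.05  0.94 -0.05]
t [-2.61  2.04 -2.47]
```

The tube has slipped about 2 cm towards +x relative to the fingers. Before re-centring behind it, I'll check bracket and coupon clearance in that lane.

Run:
```python
from st import *
c=camera_model("top"); C=np.array([.5364,-.0055]); e=np.array([.996,.087]);d=np.array([.087,-.996])
for n,q,z in [("br",(370,280),.078),("br",(455,258),.078),("coup",(516,271),.08),("coup",(566,264),.08),("mag",(250,298),.086)]:
    t=w(c,110+q[0]/2.75,150+q[1]/2.75,z)[:2]-C; print(n,"X",(t@e).round(4),"s",(t@d).round(4))
```

```text
br X -0.0334 s -0.0268
br X -0.0227 s 0.0383
coup X -0.0364 s 0.0829
coup X -0.0346 s 0.1212
mag X -0.0387 s -0.1159
```

Finger inner edge at X ≈ −0.051 against −0.036 for the nearest obstacle: clear.

Emit:
move_arm --pt "0.8 0 0 0" --pt "0.8 0 0 0" --pt "0 1.2 0 0" --pt "0 1.2 0 0" --pt "0 0 0 0" --pt "-0.3 0 0 0" --pt "-0.3 0 0 0" --pt "-0.3 0 0 0" --pt "-0.3 0 0 0" --pt "-0.3 0 0 0" --pt "-0.3 0 0 0" --pt "-0.3 0 0 0" --pt "-0.3 0 0 0" --pt "-0.3 0 0 0" --pt "-0.3 0 0 0" --pt "-0.3 0 0 0" --pt "-0.3 0 0 0" --pt "0 0 0 0"

```text
time: 13.75
position: [0.4674, 0.0203, 0.0753]
tool_rot: [0.676, 0.737, -0.0, 0.0]
force: [0.3, -1.1, 0.1]
finger_gap: 0.0002
grasp_force: 0.0
```

```bash
cat > sc.py <<'E'
import sys,cv2
from st import *
b,d=snapshot("scene");c=camera_model("scene")
o=get_obs(); r=R.from_quat(o["tool_rot"]); x0,y0=int(sys.argv[2]),int(sys.argv[3])
im=cv2.resize(b[y0:y0+75,x0:x0+100],None,fx=8,fy=8,interpolation=cv2.INTER_CUBIC)
# overlay: tool axes grid at z=.1 (tube top), 1 cm spacing: front face line and its +-1.5 cm limits
def pr(t):
    k=R.from_quat(c["attitude"]).inv().apply(o["position"]+r.apply(np.array(t)/100)-c["xyz"])
    return (int(8*(c["cx"]-c["fx"]*k[0]/k[2]-x0)),int(8*(c["cy"]+c["fy"]*k[1]/k[2]-y0)))
h=float(sys.argv[4])
for y in (-1.5,0,1.5): cv2.line(im,pr((-1.1,y,h)),pr((-4.1,y,h)),(0,255,0) if y else (0,255,255),1)
for x in (-1.1,-4.1): cv2.line(im,pr((x,-1.5,h)),pr((x,1.5,h)),(0,255,0),1)
cv2.imwrite(sys.argv[1],im); st({})
E
python3 sc.py pics/s2.png 140 130 -2.5
```

```text
13.8 [0.4673 0.0205 0.0753] [ 9.962e-01  8.720e-02 -1.000e-04] gap -2.276310276173267e-06 [-0.63  0.15  0.52  2.06 -0.09  0.95  0.03]
```

View pics/s2.png

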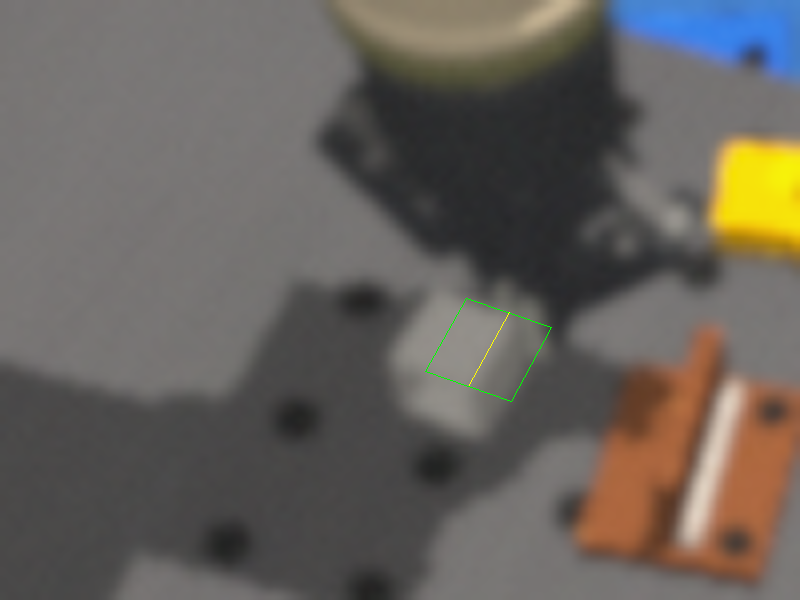

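The tube is now flush with the finger face, its centre about 0.8 cm to the −x side of mine (the outline is centred near (465,350)). I'll back off a little, centre and push on.

Emit:
move_arm --pt "0.6 0 0 0" --pt "0 -0.8 0 0" --pt "0 0 0 0" --pt "-0.3 0 0 0" --pt "-0.3 0 0 0" --pt "-0.3 0 0 0" --pt "-0.4 0 0 0" --pt "-0.4 0 0 0" --pt "-0.4 0 0 0" --pt "-0.4 0 0 0" --pt "-0.4 0 0 0" --pt "-0.4 0 0 0" --pt "-0.4 0 0 0" --pt "-0.4 0 0 0" --pt "-0.4 0 0 0" --pt "-0.4 0 0 0" --pt "-0.4 0 0 0" --pt "-0.4 0 0 0" --pt "-0.4 0 0 0" --pt "-0.4 0 0 0" --pt "-0.4 0 0 0"

```text
schema error: expected 1 to 20 rows
```

```bash
echo
```

Emit:
move_arm --pt "0.6 0 0 0" --pt "0 -0.8 0 0" --pt "0 0 0 0" --pt "-0.3 0 0 0" --pt "-0.3 0 0 0" --pt "-0.3 0 0 0" --pt "-0.4 0 0 0" --pt "-0.4 0 0 0" --pt "-0.4 0 0 0" --pt "-0.4 0 0 0" --pt "-0.4 0 0 0" --pt "-0.4 0 0 0" --pt "-0.4 0 0 0" --pt "-0.4 0 0 0" --pt "-0.4 0 0 0" --pt "-0.4 0 0 0" --pt "-0.4 0 0 0" --pt "-0.4 0 0 0" --pt "-0.4 0 0 0" --pt "-0.4 0 0 0"

```text
time: 15.8
position: [0.4645, -0.039, 0.0753]
tool_rot: [0.675, 0.737, 0.0, -0.0]
force: [0.6, 0.0, 0.7]
finger_gap: -0.0001
grasp_force: 0.5
```

```bash
python3 sc.py pics/s3.png 110 160 -2.5
```

```text
15.85 [ 0.4646 -0.0397  0.0753] [9.962e-01 8.690e-02 1.000e-04] gap 0.00011348848992295725 [-0.55  0.15  0.57  2.07 -0.1   0.95  0.17]
```

View pics/s3.png

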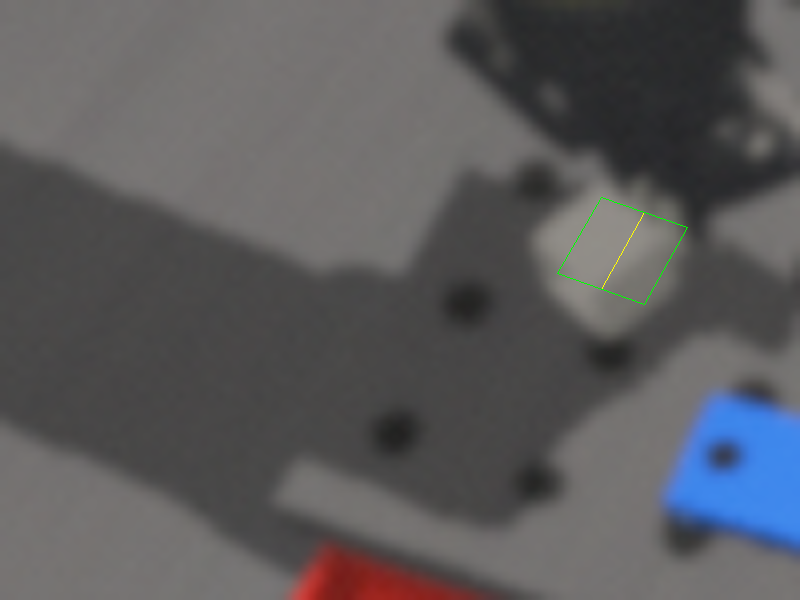

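The tube is roughly centred ahead of the fingers, around (612,248), and somewhat rotated. That was my tenth picture, so from here I'll track numerically with depth.

```bash
cat > tr.py <<'E'
import sys
from st import *
def cloud(n):
    b,d=snapshot(n);c=camera_model(n); v,u=np.mgrid[:384,:512]
    k=np.stack([(u-c["cx"])/c["fx"]*d,-(v-c["cy"])/c["fy"]*d,-d],-1)
    return b,(R.from_quat(c["attitude"]).apply(k.reshape(-1,3))+c["xyz"]).reshape(384,512,3),d>0
def track(zlo,zhi,n="scene"):
    b,p,ok=cloud(n); o=get_obs(); r=R.from_quat(o["tool_rot"])
    t=100*r.inv().apply((p-o["position"]).reshape(-1,3)).reshape(p.shape)
    m=ok&(p[...,2]>zlo)&(p[...,2]<zhi)&(t[...,0]<-.9)&(t[...,0]>-9)&(abs(t[...,1])<4.5)
    m&=(b.max(2).astype(int)-b.min(2)<40)
    q=t[m]; print(o["time"],o["position"].round(4),"n",len(q),"med",np.median(q,0).round(2) if len(q) else "","lo",np.percentile(q,4,0).round(2),"hi",np.percentile(q,96,0).round(2))
if __name__=="__main__": track(float(sys.argv[1]),float(sys.argv[2]))
E
python3 tr.py .092 .106;python3 tr.py .078 .106
```

```text
15.9 [ 0.4645 -0.0394  0.0753] n 155 med [-2.54 -0.81 -2.51] lo [-4.07 -2.61 -2.86] hi [-1.05  0.63 -1.82]
15.95 [ 0.4645 -0.0391  0.0753] n 202 med [-2.7 -0.5 -2.4] lo [-4.19 -2.82 -2.86] hi [-1.07  0.62 -0.47]
```

Emit:
move_arm --pt "0.6 0 0 0" --pt "0 -1 0 0" --pt "0 0 0 0" --pt "-0.3 0 0 0" --pt "-0.3 0 0 0" --pt "-0.3 0 0 0" --pt "-0.4 0 0 0" --pt "-0.4 0 0 0" --pt "-0.4 0 0 0" --pt "-0.4 0 0 0" --pt "-0.4 0 0 0" --pt "-0.4 0 0 0" --pt "-0.4 0 0 0" --pt "-0.4 0 0 0" --pt "-0.4 0 0 0" --pt "-0.4 0 0 0"

```text
time: 17.55
position: [0.4583, -0.0828, 0.0753]
tool_rot: [0.675, 0.737, 0.0, -0.0]
force: [-0.5, 0.3, 1.1]
finger_gap: -0.0001
grasp_force: 0.3
```

```bash
python3 tr.py .092 .106
```

```text
17.6 [ 0.4584 -0.0834  0.0753] n 156 med [-2.67  0.51 -2.49] lo [-4.1 -1.  -2.9] hi [-1.08  1.95 -2.  ]
```

Emit:
move_arm --pt "-0.4 0 0 0" --pt "-0.4 0 0 0" --pt "-0.4 0 0 0" --pt "-0.4 0 0 0" --pt "-0.4 0 0 0" --pt "-0.4 0 0 0" --pt "-0.4 0 0 0" --pt "-0.4 0 0 0" --pt "-0.4 0 0 0" --pt "-0.4 0 0 0"

```text
time: 18.6
position: [0.4619, -0.1226, 0.0753]
tool_rot: [0.675, 0.737, 0.0, -0.0]
force: [0.6, 1.2, 0.2]
finger_gap: 0.0004
grasp_force: 0.5
```

```bash
python3 tr.py .092 .106
```

```text
18.65 [ 0.4619 -0.1233  0.0753] n 166 med [-2.5   0.61 -2.49] lo [-4.01 -0.84 -2.87] hi [-1.08  2.09 -2.09]
```

Emit:
move_arm --pt "-0.4 0 0 0" --pt "-0.4 0 0 0" --pt "-0.4 0 0 0" --pt "-0.4 0 0 0" --pt "-0.4 0 0 0" --pt "-0.4 0 0 0" --pt "-0.4 0 0 0" --pt "-0.4 0 0 0" --pt "-0.4 0 0 0" --pt "-0.4 0 0 0" --pt "-0.4 0 0 0" --pt "-0.4 0 0 0" --pt "-0.4 0 0 0" --pt "-0.4 0 0 0" --pt "-0.4 0 0 0" --pt "-0.4 0 0 0" --pt "-0.4 0 0 0" --pt "0 0 0 0" --pt "0 0 0 0"

```text
time: 20.55
position: [0.4678, -0.19, 0.0752]
tool_rot: [0.675, 0.737, 0.0, -0.0]
force: [0.6, -0.1, -1.0]
finger_gap: -0.0003
grasp_force: 0.0
```

```bash
cat > tray.py <<'E'
from tr import *
import cv2
C=np.array([.5364,-.0055]); e=np.array([.996,.087]);d=np.array([.087,-.996])
for n in ("top","scene"):
    b,p,ok=cloud(n); b=b.astype(int); q=p[...,:2]-C; X=q@e; s=q@d
    for nm,m in (("tray",(s>.153)&(s<.28)&(abs(X)<.134)&(p[...,2]<.09)),("plate",(abs(s)<.158)&(abs(X)<.148)&(p[...,2]>.066)&(p[...,2]<.11))):
        m&=ok&(b.min(2)>120)&(b.max(2)-b.min(2)<45)
        k,l,st_,ce=cv2.connectedComponentsWithStats(m.astype(np.uint8))
        for i in range(1,k):
            if st_[i,4]>25: z=p[l==i]; print(n,nm,st_[i,4],"X",X[l==i].mean().round(3),"s",s[l==i].mean().round(3),"z",np.percentile(z[:,2],[5,50,95]).round(3),"world",z.mean(0).round(4))
E
python3 tray.py
```

```text
top tray 230 X -0.079 s 0.172 z [0.018 0.038 0.07 ] world [ 0.4729 -0.1838  0.0401]
top plate 10348 X 0.009 s -0.061 z [0.068 0.07  0.072] world [0.5403 0.0563 0.0701]
top plate 30 X 0.078 s 0.089 z [0.068 0.07  0.072] world [ 0.6221 -0.0873  0.0702]
top plate 55 X 0.01 s -0.003 z [0.077 0.08  0.084] world [ 0.546  -0.002   0.0802]
scene tray 263 X -0.073 s 0.176 z [0.016 0.03  0.046] world [ 0.4785 -0.1871  0.0301]
scene plate 53 X 0.009 s -0.004 z [0.079 0.083 0.087] world [ 0.5446 -0.0008  0.0828]
scene plate 230 X 0.089 s 0.052 z [0.069 0.081 0.085] world [ 0.6299 -0.049   0.0789]
```

The tube is in the tray (top at ≤46 mm) and the bar is still at (.630,−.049). Next I'll rise and go behind the bar.

Emit:
move_arm --pt "0 0 -4 0" --pt "0 0 -4 0" --pt "0 0 -4 0" --pt "2.9 2.9 0 0" --pt "2.9 2.9 0 0" --pt "2.9 2.9 0 0" --pt "2.9 2.9 0 0" --pt "2.9 2.9 0 0" --pt "2.9 2.9 0 0" --pt "0 0 0 0" --pt "0 0 0 0"

```text
time: 21.75
position: [0.626, -0.0005, 0.1946]
tool_rot: [0.675, 0.738, -0.001, -0.0]
force: [-0.1, -0.2, 0.2]
finger_gap: 0.0002
grasp_force: 0.0
```

```bash
python3 tray.py
python3 - <<'E'
from st import *
st({"barstart":(.6255,-.0038,.075)})
E
```

```text
top tray 244 X -0.083 s 0.178 z [0.017 0.029 0.07 ] world [ 0.4693 -0.1898  0.0328]
scene tray 286 X -0.074 s 0.177 z [0.016 0.027 0.047] world [ 0.4777 -0.1883  0.0295]
scene plate 48 X 0.009 s -0.003 z [0.079 0.084 0.089] world [ 0.545  -0.0016  0.0834]
scene plate 145 X 0.091 s 0.057 z [0.075 0.082 0.086] world [ 0.6321 -0.0539  0.0814]
21.85 [ 0.6254 -0.0026  0.1953] [ 9.963e-01  8.620e-02 -3.000e-04] gap -0.00024394077360413165 [-0.51  0.39  0.57  1.54 -0.22  1.28  0.18]
barstart [-0.11 -0.   12.03]
```

Emit:
move_arm --pt "0 0 4 0" --pt "0 0 4 0" --pt "0 0 3 0" --pt "0 0 1 0" --pt "0 0 0 0" --pt "-0.3 0 0 0" --pt "-0.3 0 0 0" --pt "-0.3 0 0 0" --pt "-0.3 0 0 0" --pt "-0.3 0 0 0" --pt "-0.3 0 0 0" --pt "-0.3 0 0 0" --pt "-0.3 0 0 0" --pt "-0.3 0 0 0" --pt "-0.3 0 0 0" --pt "-0.3 0 0 0" --pt "-0.3 0 0 0"

```text
time: 23.55
position: [0.629, -0.0375, 0.0753]
tool_rot: [0.675, 0.737, 0.0, -0.0]
force: [-0.7, 1.0, 1.3]
finger_gap: -0.0
grasp_force: 0.7
```

```bash
python3 tr.py .076 .087
```

```text
23.6 [ 0.629  -0.0383  0.0753] n 178 med [-3.29  0.34 -0.7 ] lo [-5.22 -1.04 -1.05] hi [-1.18  1.72 -0.25]
```

Emit:
move_arm --pt "-0.4 0 0 0" --pt "-0.4 0 0 0" --pt "-0.4 0 0 0" --pt "-0.4 0 0 0" --pt "-0.4 0 0 0" --pt "-0.4 0 0 0" --pt "-0.4 0 0 0" --pt "-0.4 0 0 0" --pt "-0.4 0 0 0" --pt "-0.4 0 0 0" --pt "-0.4 0 0 0" --pt "-0.4 0 0 0" --pt "-0.4 0 0 0" --pt "-0.4 0 0 0"

```text
time: 25.0
position: [0.6339, -0.0935, 0.0753]
tool_rot: [0.675, 0.737, -0.0, -0.0]
force: [0.5, 0.9, -1.3]
finger_gap: 0.0003
grasp_force: 0.3
```

```bash
python3 tr.py .076 .087
```

```text
25.05 [ 0.6339 -0.0943  0.0753] n 179 med [-3.05  1.32 -0.68] lo [-4.87  0.09 -1.06] hi [-1.06  2.7  -0.32]
```

The bar is drifting +1.4 cm sideways, so I'll re-centre and push on.

Emit:
move_arm --pt "0.6 0 0 0" --pt "0 1.6 0 0" --pt "0 0 0 0" --pt "-0.3 0 0 0" --pt "-0.3 0 0 0" --pt "-0.3 0 0 0" --pt "-0.4 0 0 0" --pt "-0.4 0 0 0" --pt "-0.4 0 0 0" --pt "-0.4 0 0 0" --pt "-0.4 0 0 0" --pt "-0.4 0 0 0" --pt "-0.4 0 0 0"

```text
time: 26.35
position: [0.6527, -0.1228, 0.0753]
tool_rot: [0.675, 0.737, 0.0, -0.0]
force: [0.6, 1.3, 1.0]
finger_gap: 0.0002
grasp_force: 0.6
```

```bash
python3 tr.py .076 .087
```

```text
26.4 [ 0.6526 -0.1238  0.0754] n 185 med [-3.01 -0.75 -0.68] lo [-4.88 -2.02 -1.05] hi [-0.98  0.36 -0.32]
```

Emit:
move_arm --pt "-0.4 0 0 0" --pt "-0.4 0 0 0" --pt "-0.4 0 0 0" --pt "-0.4 0 0 0" --pt "-0.4 0 0 0" --pt "-0.4 0 0 0" --pt "-0.4 0 0 0" --pt "-0.4 0 0 0" --pt "-0.4 0 0 0" --pt "-0.4 0 0 0" --pt "-0.4 0 0 0" --pt "-0.4 0 0 0" --pt "0 0 0 0" --pt "0 0 0 0"

```text
time: 27.8
position: [0.6568, -0.1704, 0.0753]
tool_rot: [0.675, 0.737, 0.0, -0.0]
force: [0.0, 1.0, -0.4]
finger_gap: -0.0003
grasp_force: 0.0
```

Emit:
move_arm --pt "0 0 -4 0" --pt "0 0 -4 0" --pt "0 0 -4 0" --pt "4 -1 -1 0" --pt "4 -1 -1 0" --pt "4 0 0 0" --pt "4 0 0 0" --pt "0 0 0 0" --pt "0 0 0 0" --pt "0 0 0 0"

```text
time: 28.8
position: [0.6229, -0.0141, 0.2154]
tool_rot: [0.676, 0.737, -0.0, 0.0]
force: [0.1, 0.0, -0.2]
finger_gap: -0.0003
grasp_force: 0.0
```

```bash
python3 tray.py
python3 - <<'E'
from tr import *
C=np.array([.5364,-.0055]); e=np.array([.996,.087]);d=np.array([.087,-.996])
# any bright points in tray: height/extent per piece; platen-frame
b,p,ok=cloud("scene");b=b.astype(int);q=p[...,:2]-C;X=q@e;s=q@d
m=ok&(b.min(2)>90)&(b.max(2)-b.min(2)<45)&(s>.14)&(s<.29)&(abs(X)<.137)
for lo,hi in((-.137,0),(0,.137)):
    k=m&(X>lo)&(X<hi); print(k.sum(),*[np.percentile(a[k],[3,50,97]).round(3) for a in (X,s,p[...,2])] if k.sum() else "")
E
```

```text
scene tray 280 X -0.075 s 0.177 z [0.015 0.027 0.046] world [ 0.4775 -0.1881  0.029 ]
scene tray 151 X 0.1 s 0.175 z [0.013 0.019 0.023] world [ 0.6516 -0.1709  0.0183]
scene plate 49 X 0.009 s -0.003 z [0.078 0.083 0.086] world [ 0.545  -0.0019  0.0829]
618 [-0.13  -0.075 -0.027] [0.142 0.158 0.192] [0.014 0.044 0.073]
425 [0.065 0.099 0.132] [0.141 0.163 0.289] [-0.002  0.02   0.073]
```

Run:
```python
from workcell import *
print(close_job())
```

```text
the job is handed in; nothing more can be done
None
```

I swept all three offcuts (slug, tube end, bar end) into the red scrap tray and handed the job in at about 29 s. The last depth readings show the scrap below 50 mm in the tray, the arm ended clear above the platen, and I saw nothing else move. The hand-in returned no verdict.

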